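Hang the rinsed dip baskets on the drip stand, nested

TASK

Hang the three rinsed steel dip baskets by their bails on the drip stand's hook to drain, nested one inside the other: first the large one (blue grip), then the medium (yellow) inside it, then the small (red) inside that, each hanging upright from the arm and let go before the next. Lower them on rather than dropping them, do not knock any basket over, and leave the glassware, bottles and tub on the bench standing where they are.

Things in the scene. Friction and masses are not known exactly. Their poses are not given: they have to be found in the camera images.
- large: Large round steel dip basket with blue grip tab: slotted cup 130 mm outside diameter, 45 mm tall, wall and floor 3 mm, with a rigid upright wire bail; about 300 g (may vary by 30 %). Same when turned half round. Origin: centre of the underside, z up; the bail spans its y, its open sides face its x and -x. Starts upright on the bench, yaw within 1.4 rad
- medium: Medium round steel dip basket with yellow grip tab: slotted cup 88 mm outside diameter, 36 mm tall, wall and floor 3 mm, with a rigid upright wire bail; about 200 g (may vary by 30 %). Same when turned half round. Origin: centre of the underside, z up; the bail spans its y, its open sides face its x and -x. Starts upright on the bench, yaw within 1.4 rad
- small: Small round steel dip basket with red grip tab: slotted cup 46 mm outside diameter, 28 mm tall, wall and floor 3 mm, with a rigid upright wire bail; about 110 g (may vary by 30 %). Same when turned half round. Origin: centre of the underside, z up; the bail spans its y, its open sides face its x and -x. Starts upright on the bench, yaw within 1.4 rad
- large_grip (a point): middle of the large basket's blue grip tab, on its axis, 156 mm above the underside. The tab is a plate 8 mm thick (along x) and 12 mm wide (along y), from 130 to 174 mm above the underside. Pinch here from above, fingers closing along the basket's y on its 12 mm width, so that they pass outside the narrower tab of a basket already hung
- large_hang (a point): point 9 mm under the peak of the large basket's bail, on its axis, 121 mm above the underside; it lies on the centre line of the hook's arm when hung. The bail is 5 mm wire: it rises from the floor at y = +-59.5 mm to 94 mm, then slopes 31 degrees up to the peak, wire centre 130 mm above the underside
- medium_grip (a point): middle of the medium basket's yellow grip tab, on its axis, 143 mm above the underside. The tab is a plate 8 mm thick (along x) and 20 mm wide (along y), from 117 to 161 mm above the underside. Pinch here from above, fingers closing along the basket's y on its 20 mm width, so that they pass outside the narrower tab of a basket already hung
- medium_hang (a point): point 9 mm under the peak of the medium basket's bail, on its axis, 108 mm above the underside; it lies on the centre line of the hook's arm when hung. The bail is 5 mm wire: it rises from the floor at y = +-38.5 mm to 94 mm, then slopes 31 degrees up to the peak, wire centre 117 mm above the underside
- small_grip (a point): middle of the small basket's red grip tab, on its axis, 130 mm above the underside. The tab is a plate 8 mm thick (along x) and 28 mm wide (along y), from 104 to 148 mm above the underside. Pinch here from above, fingers closing along the basket's y on its 28 mm width, so that they pass outside the narrower tab of a basket already hung
- small_hang (a point): point 9 mm under the peak of the small basket's bail, on its axis, 95 mm above the underside; it lies on the centre line of the hook's arm when hung. The bail is 5 mm wire: it rises from the floor at y = +-17.5 mm to 94 mm, then slopes 31 degrees up to the peak, wire centre 104 mm above the underside
- stand: drip stand, fixed: steel tray 200 x 150 mm, 16 mm tall, x -75 to +125 mm; a 10 mm rod rises at x = +110 mm and bends into a level arm towards the stand's -x, axis 195 mm above the bench, straight from x = +90 to -36 mm, then upturned into a tip at x = -46 mm, top 214 mm above the bench; nothing is higher. Origin on the bench; x runs from tip to upright (yaw -0.1 to 0.45), z up
- hook (a point): point on the arm's centre line, 46 mm in from the tip, 110 mm before the upright; axes as the stand's. Bails go on over the tip, the arm passing between cup and peak. Hung about 12 mm apart along the arm, smaller nearer the tip, the cups nest without touching. Carry a cup in above the rim of the one hanging (45 mm higher than hung), under its bail, then lower it
- tub: white plastic screw-lid tub, 72 mm diameter, 85 mm tall, standing on the bench, not fastened. Origin: centre of the underside. To be left alone
- wash_bottle: white squeezy wash bottle with red cap and bent red spout, 70 mm diameter, 212 mm tall; the spout overhangs to 48 mm from the axis, along its own +x (yaw within 0.6 rad), standing on the bench, not fastened. Origin: centre of the underside. To be left alone
- cylinder: clear plastic measuring cylinder, 38 mm diameter, 262 mm tall, on a blue foot of 72 mm diameter, standing on the bench, not fastened. Origin: centre of the underside. To be left alone
- beaker: small clear glass beaker, 48 mm diameter, 68 mm tall, standing on the bench, not fastened. Origin: centre of the underside. To be left alone
- vial: small amber bottle with black cap, 38 mm diameter, 62 mm tall, standing on the bench, not fastened. Origin: centre of the underside. To be left alone
- dish: white porcelain dish, 84 mm diameter, 34 mm tall, standing on the bench, not fastened. Origin: centre of the underside. To be left alone
Mind the look-alikes: they are no part of the job. What is shaped like the large but green or pink is not meant.

How it is judged:
By the outcome, as a careful person would: the job done as asked, in the order asked, and still so for the second after the job is handed in, with the robot touching nothing.
It also fails if it takes over 72 s, if anything falls off the work surface, if the arm or the gripper's body presses on something with over 40 N, if the wrist force passes 120 N, or if a joint passes its speed limit or range.

ROBOT

A 6-joint arm with a two-finger parallel gripper is mounted at the origin on the work surface. World frame = base frame: x ahead of the robot, y to its left, z up, the work surface at z = 0. Lengths are in m, angles in degrees, forces in N, time in s.
With the tool pointing down it reaches from about 0.4 to 0.825 m from the base axis. Payload 7 kg.
Tool frame: the origin (TCP) lies at the very end of the fingers, on their centre line; the grasp point (between the pads) lies 19 mm behind it (r.hold_point_z is the distance from the TCP to the grasp point, in m); x points along the fingers, y is the direction in which the jaws open and shut, and the axes are right-handed (so a half turn about x gives the same grasp; the last joint's range is limited). The gripper opens to 88 mm and grips with 3 to 60 N. Pads are 19 mm wide; open, the fingers measure 130 mm over their backs; the gripper's body (78 mm by 193 mm) begins 47 mm behind the grasp point.
Start: joints at [81.538, 20.546, 0.682, 0, -70.136, -16.507], TCP at [0.285, 0.612, 0.227] pointing down, gripper open.
Joint ranges: [-176.03, 176.03], [-82.01, 121.73], [-58.28, 71.71], [-173.87, 95.51], [-174.79, -0.11], [-173.66, 173.66]. Speed limits (degrees/s): [136.94, 136.94, 172.46, 180, 180, 180].

INTERFACE

Orientations are given as [roll, pitch, yaw] about the fixed x, y, z axes, in that order (R = Rz(yaw) Ry(pitch) Rx(roll)).
In Python, from plant import r gives the robot as it stands. The module is installed in compiled form; this text tells all that it offers.
- The arm moves only by the shell command python3 -m creep 'ROWS' [FORCE]. ROWS is JSON, a list of rows, each a list of 7 numbers: the turn, a rotation vector about the tool's x, y, z in rad, then the shift along the tool's x, y, z in cm, then the opening in per cent of the stroke, from 0 (shut) to 100 (fully open). In form: [[rx, ry, rz, x, y, z, fingers], ...]. A call has 1 to 8 rows; each row shifts and turns the commanded pose from where the row before left it, along the tool's axes as they then stand; what a row does not reach is not made up. A row lasts 1/10 s, in which the tool goes at most 50 mm and 8.59 degrees, less where a joint would pass 70% of its speed; a pose out of reach is approached as far as the arm can. A call is refused whole if a number of a shift passes 5 or a number of a turn 0.15, either way. A call with a gripper value outside its range is refused whole. The fingers move at their own pace and stop on an object; FORCE is the grip in N (left out, the last holds). Time passes only in rows, so rows that do not move let the fingers close. It gives the time, the measured TCP pose, the force and the opening at its end, in the units of the state.
- r.get_state(): the state, without advancing time (a new reading comes with each control period).
- r.capture(name): name is "scene" or "top" or "wrist"; returns (picture, depth): 420x560x3 uint8, blue, green, red; 420x560 float32, m along the optical axis (not along the pixel's ray), 0 where there is no reading.
- r.camera_info(name): a dict with "fovy" (degrees; the focal length in pixels is half the picture's height over the tangent of half this angle, whatever the lens; pixels are square), "cx", "cy" (the principal point, pixels), "camera_from_world" (4x4, takes a point from world to camera coordinates). Camera axes: x right, y down, z forward; pixel columns grow to the right and rows downward; lengths in m; the calibration is good to about 2 mm. A picture is of the moment at which its call begins: read the wrist's pose just before it. camera_info takes no time and is no camera call; for the wrist camera it gives the pose at the moment of the call.
- r.close_job(): hands the job in, once; it reports no verdict.
Trained networks look in the newest picture that a camera, given by its name, has taken for a name from the list of things; names that differ only in an ending like _2 or _b are one class to them, and where a whole thing is asked for, a point or a joint stands for the part that bears it (a point fixed in the world has none). Each returns a list of dicts, best first, with "score" (0 to 1); they miss things now and then, are a little off and sometimes report something else, mostly with a low value. They report only what shows in the picture. A call takes as long as a camera call. They do not tell look-alikes from the thing itself.
- r.look_for(query, camera): "rect" ([left, top, right, bottom] in pixels, round what is visible of it).
- r.masks_of(query, camera): "pixels" (420x560 bool, what is visible of it) and "rect" ([left, top, right, bottom] in pixels, round what is visible of it).
The state is a dict: "time_s": time; "joints": joint angles; "qd": joint speeds; "joint_torque": joint torques, N m; "tcp_pos": TCP position; "eef_rot": TCP orientation; "contact_force": force on the tool from outside, world axes, zero at the start; "moment": the same for the moment, N m; "gripper_width": finger opening in m.
Only numpy, scipy, OpenCV 4.12 (cv2) and the standard library are available. Lean on these libraries where they do the work, as an engineer would, in place of code of your own. Each camera call takes 0.05 s, during which the arm holds its last target. There are 200 camera calls.

## Working session

There is one attempt and no reset: what is moved stays moved. The work goes in short steps, Python scripts to look and compute and a shell command to move; the robot and the scene stay as the last step left them, time stands still between calls to the robot, and variables do not carry over. Pictures are saved under pics/ and viewed, about 8 in all and at most 12, crops included, and the job is handed in when it is done.

```bash
mkdir -p pics; cat > h.py <<'E'
import numpy as np, cv2
from plant import r
def cam(n):
    i=r.camera_info(n); f=210/np.tan(np.radians(i["fovy"]/2)); return f,i["cx"],i["cy"],np.array(i["camera_from_world"])
def cloud(n,d):
    f,cx,cy,T=cam(n); v,u=np.mgrid[:420,:560]
    P=np.stack([(u-cx)*d/f,(v-cy)*d/f,d],-1); return (P-T[:3,3])@T[:3,:3]
def proj(n,p):
    f,cx,cy,T=cam(n); q=T[:3,:3]@np.array(p)+T[:3,3]; return q[0]/q[2]*f+cx,q[1]/q[2]*f+cy
E
python3 - <<'E'
from h import *
s=r.get_state();print(s)
for n in("scene","top"):
    im,d=r.capture(n); cv2.imwrite(f"pics/{n}0.png",im); np.save(f"{n}0.npy",d)
    for q in("large","medium","small","stand","tub","wash_bottle","cylinder","beaker","vial","dish"):
        for o in r.look_for(q,n)[:4]: print(n,q,round(o["score"],2),np.round(o["rect"]).astype(int).tolist())
    print(cam(n))
E
```

```text
{'time_s': 0.0, 'joints': array([ 8.15375720e+01,  2.05934102e+01,  6.30674284e-01, -1.88818718e-02,
       -7.01370198e+01, -1.65057745e+01]), 'qd': array([ 0.0365295 ,  0.0077486 , -0.00799713, -0.10625884,  0.00367453,
        0.07474552]), 'joint_torque': array([-3.92526545e-04, -5.82717705e+01,  2.93058264e+01,  6.99741304e+00,
        6.99909084e-03, -1.47222440e-04]), 'tcp_pos': array([0.28476007, 0.61141918, 0.22558077]), 'eef_rot': array([  96.41802496,   89.89867696, -108.55660849]), 'contact_force': array([-0.24941143, -0.39445878,  0.57865963]), 'moment': array([ 0.02212406, -0.02013623,  0.0475725 ]), 'gripper_width': 0.08763850694935628}
scene large 0.93 [159, 154, 205, 207]
scene large 0.86 [103, 159, 150, 215]
scene large 0.81 [373, 138, 418, 192]
scene large 0.75 [222, 140, 260, 191]
scene medium 0.94 [186, 234, 219, 283]
scene small 0.9 [310, 208, 330, 248]
scene stand 0.68 [183, 237, 218, 284]
scene stand 0.6 [406, 202, 491, 308]
scene tub 0.89 [275, 263, 299, 302]
scene wash_bottle 0.92 [333, 236, 370, 292]
scene cylinder 0.94 [282, 135, 306, 209]
scene beaker 0.8
[... 508 characters left out ...]
 274, 340, 310]
top large 0.72 [151, 259, 195, 301]
top large 0.67 [398, 252, 443, 286]
top medium 0.94 [335, 177, 363, 201]
top small 0.46 [251, 206, 263, 219]
top stand 0.8 [132, 147, 186, 214]
top tub 0.74 [273, 161, 295, 181]
top wash_bottle 0.66 [223, 157, 247, 185]
top cylinder 0.74 [266, 247, 286, 270]
top beaker 0.58 [305, 190, 318, 203]
top dish 0.58 [308, 130, 329, 156]
(np.float64(388.91708958694835), 282.3799417940662, 206.63383693300761, array([[ 0.01320513, -0.99988502, -0.00745469, -0.15394716],
       [-0.99562606, -0.01245855, -0.0925934 ,  0.53833817],
       [ 0.09248988,  0.00864479, -0.9956761 ,  1.3341113 ],
       [ 0.        ,  0.        ,  0.        ,  1.        ]]))
```

View images.

```bash
python3 - <<'E'
import cv2
a=cv2.imread("pics/scene0.png")[110:350,70:510];cv2.imwrite("pics/v1.png",cv2.resize(a,(800,436),interpolation=cv2.INTER_CUBIC))
a=cv2.imread("pics/top0.png")[110:330,110:460];cv2.imwrite("pics/v2.png",cv2.resize(a,(800,503),interpolation=cv2.INTER_CUBIC))
E
```

```text
(no output)
```

View pics/v1.png

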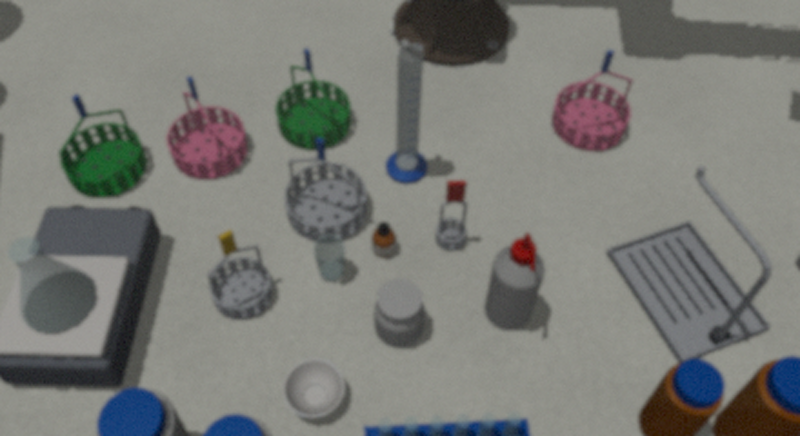

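View pics/v2.png

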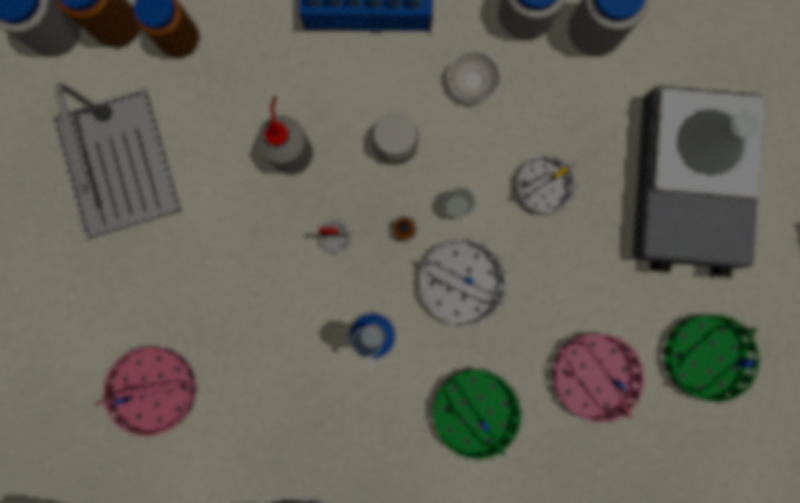

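I can see the steel large basket (top ~(311,233), scene ~(250,220)) with coloured look-alikes around it. The medium is top ~(349,190), the small ~(257,213), and the stand is at the top view's left with the arm tip towards the robot. Next I'll take positions from depth.

```bash
python3 - <<'E'
from h import *
C={n:cloud(n,np.load(n+"0.npy")) for n in("scene","top")}
def near(n,rect):
    l,t,R,b=rect; return C[n][t-4:b+5,l-4:R+5].reshape(-1,3)
from scipy.optimize import least_squares
B={"large":dict(top=(294,214,330,254),scene=(222,140,260,191),R=.065,h=.045,pk=.13,hw=.0595),
"medium":dict(top=(335,177,363,201),scene=(186,234,219,283),R=.044,h=.036,pk=.117,hw=.0385),
"small":dict(top=(251,206,263,219),scene=(310,208,330,248),R=.023,h=.028,pk=.104,hw=.0175)}
for k,b in B.items():
    for n in("top","scene"):
        P=near(n,b[n]); z=P[:,2]
        m=(z>.006)&(z<b["h"]+.008); Q=P[m]; c0=np.median(Q[:,:2],0)
        f=least_squares(lambda c:np.maximum(np.hypot(*(Q[:,:2]-c).T)-b["R"],0),c0,loss="soft_l1",f_scale=.003).x
        w=Q[Q[:,2]>b["h"]-.012]
        f2=least_squares(lambda c:np.hypot(*(w[:,:2]-c).T)-b["R"],c0,loss="soft_l1",f_scale=.003).x if len(w)>5 else None
        hi=P[(z>.07)&(z<.2)&(np.hypot(*(P[:,:2]-c0).T)<b["R"]+.02)]
        print(k,n,len(Q),"med",c0.round(3),"in",f.round(3),"rim",None if f2 is None else f2.round(3),"hi",len(hi))
        if len(hi)>3:
            u,s,v=np.linalg.svd(hi[:,:2]-hi[:,:2].mean(0)); print("   hi mean",hi.mean(0).round(3),"dir deg",np.degrees(np.arctan2(v[0,1],v[0,0])).round(1),s.round(3)[:2]);tb=hi[hi[:,2]>b["pk"]];print("   tab",len(tb),tb.mean(0).round(3) if len(tb) else "")
for n,rc in(("top",(125,140,190,218)),("scene",(400,195,495,315))):
    P=near(n,rc); z=P[:,2]; tr=P[(z>.008)&(z<.024)]; 
    print("tray",n,len(tr),cv2.minAreaRect(tr[:,:2].astype(np.float32)))
    a=P[(z>.18)&(z<.225)]
    if len(a)>4:
        u,s,v=np.linalg.svd(a-a.mean(0)); print(" arm",len(a),a.mean(0).round(3),"deg",np.degrees(np.arctan2(v[0,1],v[0,0])).round(1)); t=(a-a.mean(0))@v[0]; print(a[t.argmin()].round(3),a[t.argmax()].round(3))
for q,rc in dict(tub=(273,161,295,181),wash=(223,157,247,185),cyl=(266,247,286,270),beaker=(305,190,318,203),vial=(281,205,293,216)).items():
    P=near("top",rc);P=P[P[:,2]>.02];print(q,np.median(P,0).round(3),P[:,2].max().round(3))
E
```

```text
large top 319 med [ 0.45  -0.256] in [ 0.451 -0.249] rim [ 0.45 -0.25] hi 63
   hi mean [ 0.449 -0.251  0.123] dir deg -118.5 [0.256 0.014]
   tab 13 [ 0.449 -0.25   0.167]
large scene 627 med [ 0.254 -0.272] in [ 0.254 -0.271] rim [ 0.254 -0.271] hi 115
   hi mean [ 0.26  -0.268  0.125] dir deg 35.9 [0.351 0.021]
   tab 46 [ 0.257 -0.271  0.156]
medium top 195 med [ 0.601 -0.379] in [ 0.6   -0.377] rim [ 0.6   -0.377] hi 45
   hi mean [ 0.597 -0.373  0.125] dir deg 124.9 [0.148 0.013]
   tab 21 [ 0.599 -0.376  0.154]
medium scene 423 med [ 0.606 -0.375] in [ 0.6   -0.375] rim [ 0.6   -0.376] hi 174
   hi mean [ 0.602 -0.376  0.125] dir deg -55.6 [0.254 0.026]
   tab 103 [ 0.602 -0.375  0.144]
small top 53 med [ 0.511 -0.055] in [ 0.517 -0.055] rim [ 0.517 -0.055] hi 43
   hi mean [ 0.516 -0.057  0.132] dir deg -89.1 [0.066 0.017]
   tab 37 [ 0.516 -0.056  0.139]
small scene 155 med [ 0.519 -0.053] in [ 0.517 -0.054] rim [ 0.517 -0.054] hi 163
   hi mean [ 0.519 -0.055  0.121] dir deg 90.0 [0.131 0.027]
   tab 126 [ 0.519 -0.055  0.131]
tray top 373 ((0.6619043350219727, 0.29627400636672974), (0.2961680293083191, 0.24295572936534882), 8.55898380279541)
 arm 169 [0.631 0.288 0.199] deg -162.4
[0.711 0.314 0.181] [0.556 0.265 0.21 ]
tray scene 707 ((0.5526317358016968, 0.3096936345100403), (0.23999172449111938, 0.3946053683757782), 83.09716033935547)
 arm 384 [0.67  0.289 0.196] deg 2.0
[0.556 0.266 0.213] [0.849 0.278 0.183]
tub [ 0.659 -0.146  0.083] 1.377
wash [0.638 0.009 0.135] 1.377
cyl [ 0.36  -0.115  0.206] 1.377
beaker [ 0.579 -0.248  0.057] 0.073
vial [ 0.528 -0.16   0.042] 1.377
```

```bash
cat >> h.py <<'E'
from scipy.spatial.transform import Rotation as Ro
def plan(pts,deg=None):
    """rz-turn about tool x to bring jaws (tool y) on world angle deg (mod 180), then tool shifts (cm) between grasp-point waypoints"""
    s=r.get_state(); R=Ro.from_euler("xyz",s["eef_rot"],degrees=True).as_matrix(); p=s["tcp_pos"]-R[:,0]*r.hold_point_z
    a=np.degrees(np.arctan2(R[1,1],R[0,1])); print("t",round(s["time_s"],2),"grasp",p.round(4),"x axis",R[:,0].round(3),"jaw",a.round(1),"j6",s["joints"][5].round(1),"w",round(s["gripper_width"],4),"F",s["contact_force"].round(1))
    if deg is not None:
        g=(a-deg+90)%180-90; print("turn rx rad",np.radians(g).round(3),"deg",round(g,1))
        # ideal down tool at that jaw angle
        b=np.radians(a-g); x=np.array([0,0,-1.]); y=np.array([np.cos(b),np.sin(b),0]); 
        c=Ro.align_vectors([x,y],[R@[1,0,0],np.cos(np.radians(g))*R[:,1]+np.sin(np.radians(g))*R[:,2]])[0]
        R=np.stack([x,y,np.cross(x,y)],1)
    for q in pts:
        q=np.array(q,float); print(" ->",q.round(4),"shift cm",(R.T@(q-p)*100).round(2)); p=q
E
python3 - <<'E'
from h import *
C={n:cloud(n,np.load(n+"0.npy")) for n in("scene","top")}
for n,rc in(("top",(125,140,190,218)),("scene",(400,195,495,315))):
    l,t,R,b=rc;P=C[n][t:b,l:R].reshape(-1,3);z=P[:,2]
    box=(P[:,0]>.5)&(P[:,0]<.76)&(P[:,1]>.15)&(P[:,1]<.42)
    tr=P[box&(z>.011)&(z<.021)];print("tray",n,len(tr),cv2.minAreaRect(tr[:,:2].astype(np.float32)),tr.mean(0).round(3))
    a=P[box&(z>.19)&(z<.206)&(P[:,0]<.69)];u,s,v=np.linalg.svd(a[:,:2]-a[:,:2].mean(0));print("arm",len(a),a.mean(0).round(4),np.degrees(np.arctan2(v[0,1],v[0,0])).round(1),s[:2].round(3))
    q=P[box&(z>.205)&(z<.225)];print("tip",len(q),q.mean(0).round(4))
plan([(.285,.612,.34),(.5,.2,.34),(.45,-.25,.34),(.45,-.25,.158)],61.5)
plan([],17.5)
E
```

```text
tray top 235 ((0.628189742565155, 0.2879679203033447), (0.20092052221298218, 0.1512354165315628), 17.899253845214844) [0.641 0.293 0.015]
arm 140 [0.6271 0.2868 0.1984] -162.2 [0.451 0.034]
tip 13 [0.5664 0.2673 0.2102]
tray scene 511 ((0.6268172264099121, 0.2891055941581726), (0.20208147168159485, 0.15326865017414093), 17.547441482543945) [0.64  0.294 0.015]
arm 245 [0.6283 0.2876 0.1989] 17.8 [0.607 0.04 ]
tip 18 [0.5616 0.2664 0.2114]
t 1.1 grasp [0.285  0.6119 0.2454] x axis [ 0.  0. -1.] jaw -115.0 j6 -16.5 w 0.0877 F [ 0.2 -0.2 -0.5]
turn rx rad 0.062 deg 3.5
 -> [0.285 0.612 0.34 ] shift cm [-9.46 -0.01  0.  ]
 -> [0.5  0.2  0.34] shift cm [  0.    25.95 -38.55]
 -> [ 0.45 -0.25  0.34] shift cm [  0.    41.93 -17.08]
 -> [ 0.45  -0.25   0.158] shift cm [18.2  0.   0. ]
t 1.1 grasp [0.285  0.6119 0.2454] x axis [ 0.  0. -1.] jaw -115.0 j6 -16.5 w 0.0877 F [ 0.2 -0.2 -0.5]
turn rx rad 0.83 deg 47.5
```

```bash
python3 -m creep '[[0.062,0,0,-4.7,0,0,100],[0,0,0,-4.7,0,0,100],[0,0,0,0,2.6,-3.86,100],[0,0,0,0,2.6,-3.86,100],[0,0,0,0,2.6,-3.86,100],[0,0,0,0,2.6,-3.86,100],[0,0,0,0,2.6,-3.86,100],[0,0,0,0,2.6,-3.86,100]]' 30
python3 -m creep '[[0,0,0,0,2.6,-3.86,100],[0,0,0,0,2.6,-3.86,100],[0,0,0,0,2.6,-3.86,100],[0,0,0,0,2.6,-3.86,100],[0,0,0,0,3.81,-1.55,100],[0,0,0,0,3.81,-1.55,100],[0,0,0,0,3.81,-1.55,100],[0,0,0,0,3.81,-1.55,100]]'
python3 -m creep '[[0,0,0,0,3.81,-1.55,100],[0,0,0,0,3.81,-1.55,100],[0,0,0,0,3.81,-1.55,100],[0,0,0,0,3.81,-1.55,100],[0,0,0,0,3.81,-1.55,100],[0,0,0,0,3.81,-1.55,100],[0,0,0,0,3.81,-1.55,100],[0,0,0,0,0,0,100]]'
cat > wl.py <<'E'
import sys
from h import *
k,x,y,gz,h,R=sys.argv[1],*map(float,sys.argv[2:7])
im,d=r.capture("wrist"); cv2.imwrite(f"pics/w_{k}.png",cv2.resize(im,(800,600))); P=cloud("wrist",d).reshape(-1,3)
P=P[d.ravel()>0]; P=P[np.hypot(P[:,0]-x,P[:,1]-y)<R+.02]; z=P[:,2]
t=P[(z>gz-.022)&(z<gz+.022)&(np.hypot(P[:,0]-x,P[:,1]-y)<.03)]; print("tab",len(t),cv2.minAreaRect(t[:,:2].astype(np.float32)) if len(t)>3 else "", t.mean(0).round(4), "zmax",t[:,2].max())
b=P[(z>h+.03)&(z<gz+.02)]; u,s,v=np.linalg.svd(b[:,:2]-b[:,:2].mean(0)); print("bail",len(b),b.mean(0).round(4),"deg",np.degrees(np.arctan2(v[0,1],v[0,0])).round(1),s[:2].round(3))
w=P[(z>h-.008)&(z<h+.006)]
from scipy.optimize import least_squares
print("rim",len(w),least_squares(lambda c:np.hypot(*(w[:,:2]-c).T)-R,[x,y],loss="soft_l1",f_scale=.002).x.round(4))
E
python3 wl.py large .45 -.25 .156 .045 .0645; python3 -c "
from h import *
plan([(.45,-.25,.158)],61.5)"
```

```text
time_s: 1.9
tcp_pos: [0.4144, 0.3624, 0.3209]
eef_rot: [-97.6, 90.0, 53.9]
contact_force: [1.6, -0.1, 0.7]
gripper_width: 0.0878
time_s: 2.7
tcp_pos: [0.4812, 0.034, 0.3208]
eef_rot: [-130.0, 90.0, 21.4]
contact_force: [1.2, -0.7, 0.2]
gripper_width: 0.0875
time_s: 3.5
tcp_pos: [0.4486, -0.2542, 0.3203]
eef_rot: [59.2, 89.9, -149.6]
contact_force: [-0.1, 0.2, -0.9]
gripper_width: 0.0878
tab 211 ((0.44900864362716675, -0.2486734837293625), (0.011971508152782917, 0.007108829449862242), 61.62345504760742) [ 0.4503 -0.2495  0.1643] zmax 0.1760346934858381
bail 696 [ 0.4492 -0.249   0.1276] deg -118.4 [0.832 0.049]
rim 1047 [ 0.4485 -0.2485]
t 3.55 grasp [ 0.449  -0.2525  0.339 ] x axis [-0.001  0.    -1.   ] jaw -118.7 j6 68.7 w 0.0876 F [0.2 0.6 0.2]
turn rx rad -0.004 deg -0.2
 -> [ 0.45  -0.25   0.158] shift cm [18.1  -0.27  0.03]
```

View pics/w_large.png

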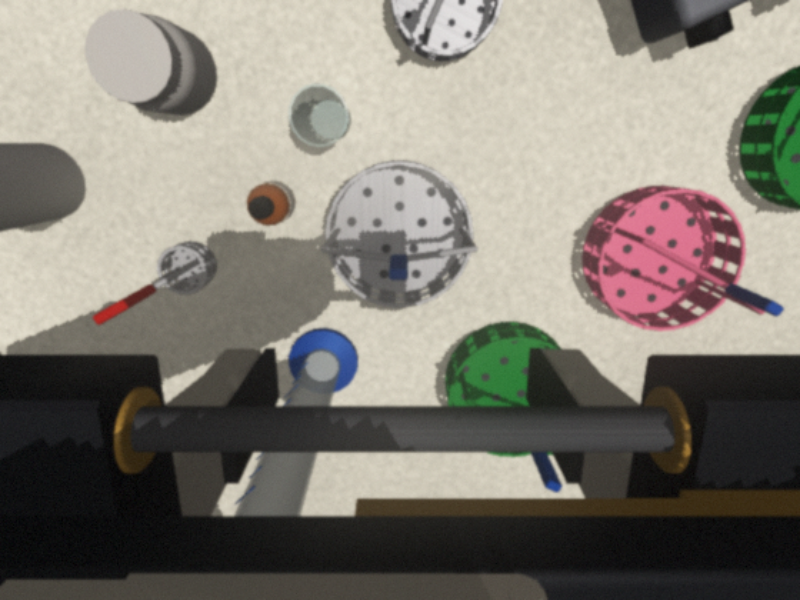

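The large steel basket, with its blue tab at about (398,267), is clear below the jaws. Descending and gripping.

```bash
python3 -m creep '[[0,0,0,3,-0.3,0.15,100],[0,0,0,4,0,0,100],[0,0,0,4,0,0,100],[0,0,0,3,0,0,100],[0,0,0,2.5,0,0,100],[0,0,0,1.7,0,0,100],[0,0,0,0,0,0,100],[0,0,0,0,0,0,0]]' 35
python3 -m creep '[[0,0,0,0,0,0,0],[0,0,0,0,0,0,0],[0,0,0,0,0,0,0],[0,0,0,0,0,0,0],[0,0,0,0,0,0,0],[0,0,0,0,0,0,0]]'
python3 -m creep '[[0,0,0,-1,0,0,0],[0,0,0,-2,0,0,0],[0,0,0,-3,0,0,0],[0,0,0,-3,0,0,0],[0,0,0,-3,0,0,0],[0,0,0,-3,0,0,0],[0,0,0,-1.5,0,0,0],[0,0,0,0,0,0,0]]'
python3 -c "
from h import *
o=np.array([.6035,.2803]);c=np.array([np.cos(np.radians(17.7)),np.sin(np.radians(17.7))])
def at(x,z): return (*(o+c*x/1000),z)
plan([(.5,-.1,.32),(.5,.08,.32),at(-140,.32),at(-140,.275),at(12,.275),at(12,.230)],107.7)"
```

```text
time_s: 4.35
tcp_pos: [0.4503, -0.2467, 0.1392]
eef_rot: [139.6, 90.0, -68.9]
contact_force: [-0.6, 0.2, 1.0]
gripper_width: 0.084
time_s: 4.95
tcp_pos: [0.4497, -0.2472, 0.1387]
eef_rot: [-155.6, 90.0, -4.1]
contact_force: [0.2, 0.8, -0.8]
gripper_width: 0.0372
time_s: 5.75
tcp_pos: [0.4508, -0.2476, 0.3069]
eef_rot: [-167.6, 89.7, -16.1]
contact_force: [0.2, 0.1, 0.1]
gripper_width: 0.0007
t 5.75 grasp [ 0.4507 -0.2476  0.3257] x axis [ 0.005 -0.001 -1.   ] jaw -118.5 j6 68.3 w 0.0007 F [0.2 0.1 0.1]
turn rx rad -0.807 deg -46.2
 -> [ 0.5  -0.1   0.32] shift cm [  0.57 -12.56  -9.19]
 -> [0.5  0.08 0.32] shift cm [  0.   -17.15  -5.47]
 -> [0.4701 0.2377 0.32  ] shift cm [  0.   -15.94  -1.95]
 -> [0.4701 0.2377 0.275 ] shift cm [4.5 0.  0. ]
 -> [0.6149 0.2839 0.275 ] shift cm [  0.    0.  -15.2]
 -> [0.6149 0.2839 0.23  ] shift cm [4.5 0.  0. ]
```

The fingers need about 1 s to close, so I lifted too early and came up empty. I'll re-check the basket and retry.

```bash
python3 -m creep '[[0,0,0,0,0,0,60],[0,0,0,0,0,0,60],[0,0,0,0,0,0,60],[0,0,0,0,0,0,60],[0,0,0,0,0,0,60],[0,0,0,0,0,0,60]]'
python3 wl.py large2 .449 -.249 .156 .045 .0645; python3 -c "
from h import *
plan([(.4495,-.249,.157)],61.5)"
```

```text
time_s: 6.35
tcp_pos: [0.4497, -0.2472, 0.3033]
eef_rot: [23.1, 90.0, 174.5]
contact_force: [0.1, 0.1, 1.0]
gripper_width: 0.0428
tab 246 ((0.44844189286231995, -0.2505342662334442), (0.011415894143283367, 0.007963956333696842), 62.81645584106445) [ 0.45   -0.2511  0.1641] zmax 0.17616734371658277
bail 768 [ 0.4492 -0.2504  0.1285] deg -118.4 [0.867 0.053]
rim 1127 [ 0.4483 -0.2502]
t 6.4 grasp [ 0.4497 -0.2472  0.3222] x axis [-0.  0. -1.] jaw -118.5 j6 68.3 w 0.0469 F [ 0.  -0.3  0.1]
turn rx rad -0.0 deg -0.0
 -> [ 0.4495 -0.249   0.157 ] shift cm [16.52  0.17 -0.07]
```

Undisturbed. Second try, with time to close.

```bash
python3 -m creep '[[0,0,0,3.5,0.25,0,60],[0,0,0,4,0,0,55],[0,0,0,4,0,0,50],[0,0,0,3,0,0,50],[0,0,0,2,0,0,50],[0,0,0,0,0,0,50],[0,0,0,0,0,0,0],[0,0,0,0,0,0,0]]' 35
python3 -m creep '[[0,0,0,0,0,0,0],[0,0,0,0,0,0,0],[0,0,0,0,0,0,0],[0,0,0,0,0,0,0],[0,0,0,0,0,0,0],[0,0,0,0,0,0,0],[0,0,0,0,0,0,0]]'
python3 -c "
from h import *
plan([])"
```

```text
time_s: 7.2
tcp_pos: [0.4496, -0.2496, 0.14]
eef_rot: [-168.7, 89.9, -17.2]
contact_force: [-0.6, 0.3, 0.5]
gripper_width: 0.0331
time_s: 7.9
tcp_pos: [0.4486, -0.2494, 0.1388]
eef_rot: [179.1, 90.0, -29.4]
contact_force: [-2.3, 0.6, 4.1]
gripper_width: 0.012
t 7.9 grasp [ 0.4486 -0.2494  0.1576] x axis [ 0. -0. -1.] jaw -118.5 j6 68.6 w 0.012 F [-2.3  0.6  4.1]
```

```bash
python3 -m creep '[[0,0,0,-0.5,0,0,0],[0,0,0,-1.5,0,0,0],[0,0,0,-3,0,0,0],[0,0,0,-3,0,0,0],[0,0,0,-3,0,0,0],[0,0,0,-3,0,0,0],[0,0,0,-2,0,0,0],[0,0,0,-1,0,0,0]]'
python3 -m creep '[[-0.12,0,0,0,0,0,0],[-0.12,0,0,0,0,0,0],[-0.12,0,0,0,0,0,0],[-0.12,0,0,0,0,0,0],[-0.12,0,0,0,0,0,0],[-0.12,0,0,0,0,0,0],[-0.087,0,0,0,0,0,0],[0,0,0,0,0,0,0]]'
python3 -c "
from h import *
o=np.array([.6035,.2803]);c=np.array([np.cos(np.radians(17.7)),np.sin(np.radians(17.7))])
def at(x,z): return (*(o+c*x/1000),z)
plan([(.495,-.1,.326),(.495,.08,.326),at(-140,.32),at(-140,.272),at(12,.272),at(12,.230)],107.7)"
```

```text
time_s: 8.7
tcp_pos: [0.4491, -0.2495, 0.3104]
eef_rot: [-163.3, 89.9, -11.8]
contact_force: [0.1, 0.1, -1.5]
gripper_width: 0.0117
time_s: 9.5
tcp_pos: [0.4482, -0.2491, 0.3075]
eef_rot: [-41.3, 89.9, 156.5]
contact_force: [0.0, 0.5, -2.8]
gripper_width: 0.0117
t 9.5 grasp [ 0.4482 -0.2492  0.3263] x axis [-0.002  0.001 -1.   ] jaw -72.2 j6 114.9 w 0.0117 F [ 0.   0.5 -2.8]
turn rx rad 0.001 deg 0.1
 -> [ 0.495 -0.1    0.326] shift cm [  0.03 -12.79  -8.99]
 -> [0.495 0.08  0.326] shift cm [  0.   -17.15  -5.47]
 -> [0.4701 0.2377 0.32  ] shift cm [  0.6  -15.78  -2.43]
 -> [0.4701 0.2377 0.272 ] shift cm [4.8 0.  0. ]
 -> [0.6149 0.2839 0.272 ] shift cm [  0.    0.  -15.2]
 -> [0.6149 0.2839 0.23  ] shift cm [4.2 0.  0. ]
```

```bash
python3 -m creep '[[0,0,0,0,-1.6,-1.1,0],[0,0,0,0,-2.8,-2.0,0],[0,0,0,0,-2.8,-2.0,0],[0,0,0,0,-2.8,-2.0,0],[0,0,0,0,-2.8,-1.9,0],[0,0,0,0,-2.9,-0.9,0],[0,0,0,0,-2.9,-0.9,0],[0,0,0,0,-2.9,-0.9,0]]'
python3 -m creep '[[0,0,0,0,-2.9,-0.9,0],[0,0,0,0,-2.9,-0.9,0],[0,0,0,0,-2.65,-0.95,0],[0,0,0,0.1,-3.0,-0.45,0],[0,0,0,0.1,-3.0,-0.45,0],[0,0,0,0.1,-3.0,-0.45,0],[0,0,0,0.1,-3.0,-0.45,0],[0,0,0,0.1,-2.2,-0.4,0]]'
python3 -m creep '[[0,0,0,0.1,-1.5,-0.2,0],[0,0,0,1.5,0,0,0],[0,0,0,2,0,0,0],[0,0,0,1.3,0,0,0],[0,0,0,0,0,0,0]]'
python3 - <<'E'
from h import *
o=np.array([.6035,.2803]);c=np.array([np.cos(np.radians(17.7)),np.sin(np.radians(17.7))])
def at(x,z): return (*(o+c*x/1000),z)
plan([at(-140,.272),at(12,.272),at(12,.230)],107.7)
im,d=r.capture("scene"); cv2.imwrite("pics/s1.png",cv2.resize(im[120:330,330:530],(762,800))[:600])
im,d=r.capture("wrist"); cv2.imwrite("pics/w1.png",im);P=cloud("wrist",d)
z=P[...,2];m=(d>0)&(z>.19)&(z<.206)&(P[...,0]>.56)&(P[...,0]<.69)&(abs((P[...,1]-.2803)-(P[...,0]-.6035)*.319)<.03)
a=P[m];u,s,v=np.linalg.svd(a[:,:2]-a[:,:2].mean(0),full_matrices=False);print("arm",len(a),a.mean(0).round(4),np.degrees(np.arctan2(v[0,1],v[0,0])).round(1),s.round(3),a[:,2].max())
E
```

```text
time_s: 10.3
tcp_pos: [0.4942, -0.0077, 0.3079]
eef_rot: [-13.1, 89.9, -175.6]
contact_force: [0.5, 0.7, -2.0]
gripper_width: 0.0117
time_s: 11.1
tcp_pos: [0.4721, 0.2234, 0.3029]
eef_rot: [0.8, 89.9, -161.7]
contact_force: [0.7, -1.3, -2.8]
gripper_width: 0.0119
time_s: 11.6
tcp_pos: [0.4692, 0.2358, 0.2524]
eef_rot: [22.7, 89.8, -139.7]
contact_force: [-1.4, -0.1, -2.2]
gripper_width: 0.0118
t 11.6 grasp [0.4693 0.2358 0.2712] x axis [-0.003 -0.003 -1.   ] jaw -72.4 j6 59.6 w 0.0118 F [-1.4 -0.1 -2.2]
turn rx rad -0.001 deg -0.1
 -> [0.4701 0.2377 0.272 ] shift cm [-0.08 -0.16 -0.14]
 -> [0.6149 0.2839 0.272 ] shift cm [  0.    0.  -15.2]
 -> [0.6149 0.2839 0.23  ] shift cm [4.2 0.  0. ]
arm 1027 [0.5806 0.2747 0.201 ] -161.5 [0.276 0.092] 0.205802621989457
```

View pics/s1.png

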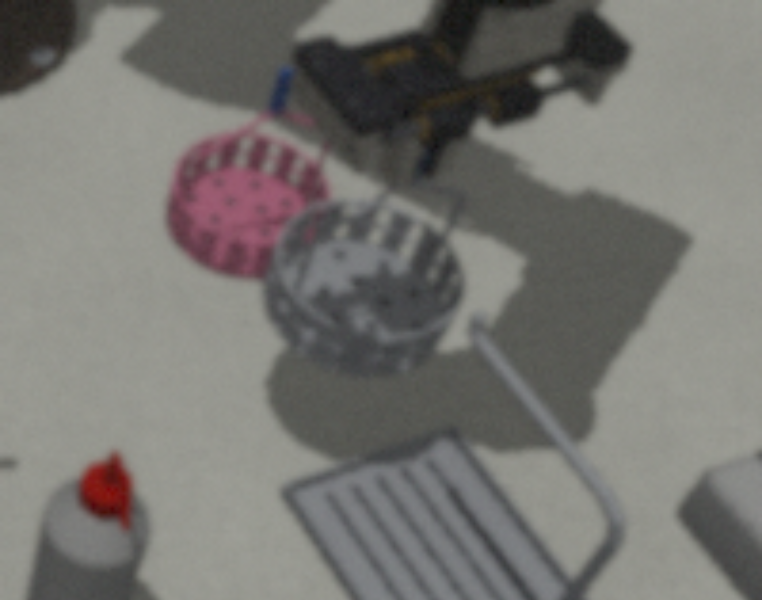

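The large hangs upright, in front of the tip, clear of the pink one. Sliding in along the arm.

```bash
python3 -m creep '[[0,0,0,0,-0.18,-1.2,0],[0,0,0,0,0,-2,0],[0,0,0,0,0,-2,0],[0,0,0,0,0,-2,0],[0,0,0,0,0,-2,0],[0,0,0,0,0,-2,0],[0,0,0,0,0,-2,0],[0,0,0,0,0,-1.5,0]]'
python3 -m creep '[[0,0,0,0,0,-0.6,0],[0,0,0,0,0,0,0]]'
cat > hk.py <<'E'
from h import *
import sys
o=np.array([.6035,.2806]);c=np.array([np.cos(np.radians(17.7)),np.sin(np.radians(17.7))])
def at(x,z): return (*(o+c*x/1000),z)
if __name__=="__main__": plan([at(*map(float,a.split(","))) for a in sys.argv[1:]],107.7)
E
python3 hk.py 12,.230
python3 - <<'E'
from h import *
im,d=r.capture("scene"); cv2.imwrite("pics/s2.png",cv2.resize(im[150:310,380:530],(562,600)))
E
```

```text
time_s: 12.5
tcp_pos: [0.6118, 0.2837, 0.255]
eef_rot: [-178.9, 89.9, 18.7]
contact_force: [0.0, 0.7, -2.5]
gripper_width: 0.0118
time_s: 12.7
tcp_pos: [0.6163, 0.2852, 0.2543]
eef_rot: [71.6, 90.0, -90.7]
contact_force: [0.5, 0.2, -2.4]
gripper_width: 0.0117
t 12.7 grasp [0.6163 0.2852 0.2731] x axis [-0. -0. -1.] jaw -72.3 j6 66.4 w 0.0117 F [ 0.5  0.2 -2.4]
turn rx rad -0.0 deg -0.0
 -> [0.6149 0.2842 0.23  ] shift cm [4.31 0.05 0.15]
```

View pics/s2.png

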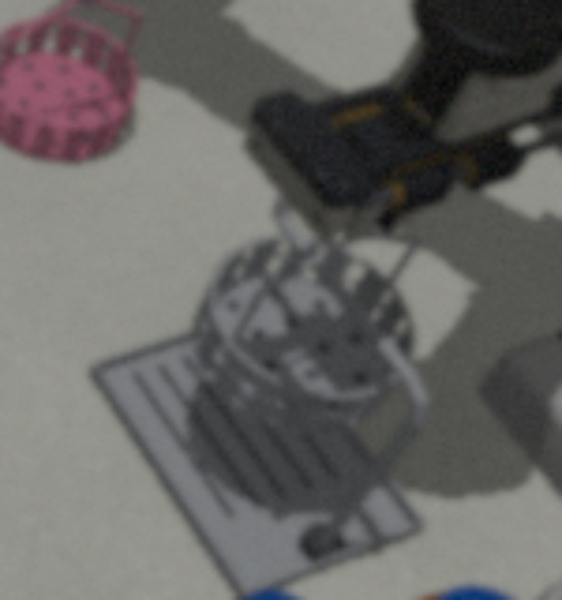

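The arm passes under the bail peak. Lowering gently.

```bash
python3 -m creep '[[0,0,0,1,0,0.1,0],[0,0,0,1,0,0,0],[0,0,0,0.8,0,0,0],[0,0,0,0.6,0,0,0],[0,0,0,0.3,0,0,0],[0,0,0,0.2,0,0,0],[0,0,0,0,0,0,0]]'
python3 hk.py 12,.230
```

```text
time_s: 13.45
tcp_pos: [0.6144, 0.2847, 0.2154]
eef_rot: [30.7, 90.0, -131.6]
contact_force: [0.3, -0.8, -1.9]
gripper_width: 0.0115
t 13.45 grasp [0.6144 0.2847 0.2342] x axis [-0. -0. -1.] jaw -72.3 j6 66.4 w 0.0115 F [ 0.3 -0.8 -1.9]
turn rx rad 0.0 deg 0.0
 -> [0.6149 0.2842 0.23  ] shift cm [ 0.42  0.06 -0.04]
```

```bash
python3 -m creep '[[0,0,0,0.15,0.03,0,0],[0,0,0,0.1,0,0,0],[0,0,0,0,0,0,0]]'
python3 hk.py; python3 -m creep '[[0,0,0,0.1,0,0,0],[0,0,0,0.1,0,0,0],[0,0,0,0,0,0,0]]'; python3 hk.py
```

```text
time_s: 13.75
tcp_pos: [0.6145, 0.2844, 0.2131]
eef_rot: [-111.8, 90.0, 85.9]
contact_force: [0.9, 0.5, -2.2]
gripper_width: 0.0117
t 13.75 grasp [0.6145 0.2844 0.2319] x axis [ 0.  0. -1.] jaw -72.3 j6 66.4 w 0.0117 F [ 0.9  0.5 -2.2]
turn rx rad 0.0 deg 0.0
time_s: 14.05
tcp_pos: [0.6148, 0.2844, 0.2123]
eef_rot: [179.2, 89.9, 16.9]
contact_force: [-2.0, -0.7, 4.1]
gripper_width: 0.0114
t 14.05 grasp [0.6148 0.2844 0.2311] x axis [ 0.001  0.    -1.   ] jaw -72.3 j6 66.4 w 0.0114 F [-2.  -0.7  4.1]
turn rx rad 0.001 deg 0.0
```

```bash
python3 -m creep '[[0,0,0,0,0,0,20],[0,0,0,0,0,0,40],[0,0,0,0,0,0,60],[0,0,0,0,0,0,60],[0,0,0,0,0,0,60],[0,0,0,0,0,0,60],[0,0,0,-1,0,0,60],[0,0,0,-2,0,0,60]]'
python3 -m creep '[[0,0,0,-3,0,0,60],[0,0,0,-3,0,0,60],[0,0,0,-2,0,0,60]]'
python3 - <<'E'
from h import *
im,d=r.capture("scene"); cv2.imwrite("pics/s3.png",cv2.resize(im[150:310,380:530],(562,600)))
P=cloud("scene",d)[150:310,380:530].reshape(-1,3);c=np.array([.6149,.2842]);q=P[(np.hypot(*(P[:,:2]-c).T)<.03)&(P[:,2]>.212)&(P[:,2]<.255)];print(len(q),q.mean(0).round(4),q[:,2].max() if len(q) else 0)
plan([(.565,.18,.33),(.545,-.15,.33),(.6,-.376,.30),(.6,-.376,.144)],124.6)
E
```

```text
time_s: 14.85
tcp_pos: [0.6138, 0.284, 0.2403]
eef_rot: [17.2, 89.8, -145.1]
contact_force: [0.0, -0.7, 0.6]
gripper_width: 0.0525
time_s: 15.15
tcp_pos: [0.6151, 0.2846, 0.3247]
eef_rot: [-170.2, 89.8, 27.5]
contact_force: [0.8, 0.6, -0.3]
gripper_width: 0.0526
68 [0.6171 0.282  0.2329] 0.24960748269449318
t 15.2 grasp [0.6159 0.2847 0.3467] x axis [ 0.007  0.003 -1.   ] jaw -72.3 j6 66.4 w 0.0523 F [ 1.2 -0.1  4.2]
turn rx rad -0.294 deg -16.9
 -> [0.565 0.18  0.33 ] shift cm [ 1.67  5.73 10.14]
 -> [ 0.545 -0.15   0.33 ] shift cm [ 0.   26.03 20.39]
 -> [ 0.6   -0.376  0.3  ] shift cm [ 3.   21.73  8.31]
 -> [ 0.6   -0.376  0.144] shift cm [15.6  0.   0. ]
```

View pics/s3.png

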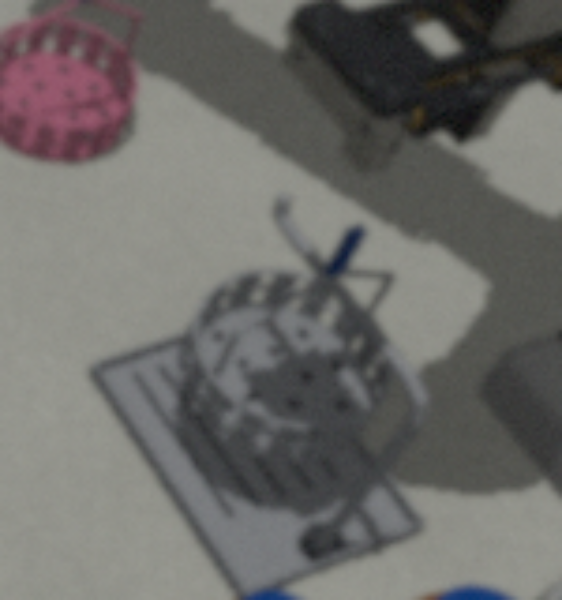

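Hung and level (tab top 0.249 m as predicted). On to the medium.

```bash
python3 -m creep '[[-0.147,0,0,0,0,0,60],[-0.147,0,0,0,0,0,60],[0,0,0,0,2.89,2.78,60],[0,0,0,0,2.89,2.78,60],[0,0,0,0,2.89,2.78,60],[0,0,0,0,2.89,2.78,60],[0,0,0,0,2.89,2.78,60],[0,0,0,0,2.89,2.78,60]]'
python3 -m creep '[[0,0,0,0,2.89,2.78,60],[0,0,0,0,2.89,2.78,60],[0,0,0,0,2.89,2.78,60],[0,0,0,0,2.89,2.78,60],[0,0,0,0,2.89,2.78,60],[0,0,0,0,3.62,1.39,60],[0,0,0,0,3.62,1.39,60],[0,0,0,0,3.62,1.39,60]]'
python3 -m creep '[[0,0,0,0,3.62,1.39,60],[0,0,0,0,3.62,1.39,60],[0,0,0,0,3.62,1.39,60],[0,0,0,0,0,0,60]]'
python3 wl.py medium .6 -.376 .143 .036 .0435; python3 -c "
from h import *
plan([(.6,-.376,.144)],124.6)"
```

```text
time_s: 16.0
tcp_pos: [0.575, 0.0455, 0.322]
eef_rot: [159.2, 89.9, 13.8]
contact_force: [0.3, -0.1, 0.2]
gripper_width: 0.0522
time_s: 16.8
tcp_pos: [0.5703, -0.2656, 0.3221]
eef_rot: [133.3, 89.9, -12.1]
contact_force: [0.5, 1.0, -0.2]
gripper_width: 0.0526
time_s: 17.2
tcp_pos: [0.5974, -0.381, 0.3196]
eef_rot: [-30.2, 89.9, -175.8]
contact_force: [0.9, -0.9, -0.2]
gripper_width: 0.0524
tab 328 ((0.5997074246406555, -0.3748270273208618), (0.008402382954955101, 0.019613895565271378), 36.1121826171875) [ 0.6012 -0.3736  0.1518] zmax 0.16370206574163007
bail 604 [ 0.6009 -0.3743  0.128 ] deg 124.9 [0.486 0.052]
rim 639 [ 0.5997 -0.3747]
t 17.25 grasp [ 0.5973 -0.3793  0.3387] x axis [-0.002  0.    -1.   ] jaw -55.6 j6 141.1 w 0.0524 F [ 0.7  0.8 -0.7]
turn rx rad -0.004 deg -0.2
 -> [ 0.6   -0.376  0.144] shift cm [19.47 -0.12 -0.41]
```

```bash
python3 -m creep '[[0,0,0,4,-0.23,-0.48,60],[0,0,0,4,0,0,60],[0,0,0,4,0,0,60],[0,0,0,3.5,0,0,60],[0,0,0,2.5,0,0,60],[0,0,0,1.4,0,0,60],[0,0,0,0,0,0,60],[0,0,0,0,0,0,0]]' 35
python3 -m creep '[[0,0,0,0,0,0,0],[0,0,0,0,0,0,0],[0,0,0,0,0,0,0],[0,0,0,0,0,0,0],[0,0,0,0,0,0,0],[0,0,0,0,0,0,0],[0,0,0,0,0,0,0]]'
python3 -c "
from h import *
plan([])"
```

```text
time_s: 18.05
tcp_pos: [0.601, -0.3725, 0.1287]
eef_rot: [112.4, 89.9, -33.0]
contact_force: [0.2, 0.0, 0.9]
gripper_width: 0.0491
time_s: 18.75
tcp_pos: [0.6004, -0.3726, 0.1274]
eef_rot: [108.8, 90.0, -36.6]
contact_force: [1.0, 0.1, 2.5]
gripper_width: 0.0198
t 18.75 grasp [ 0.6004 -0.3726  0.1462] x axis [ 0. -0. -1.] jaw -55.4 j6 140.6 w 0.0198 F [1.  0.1 2.5]
```

```bash
python3 -m creep '[[0,0,0,-0.5,0,0,0],[0,0,0,-1.5,0,0,0],[0,0,0,-3,0,0,0],[0,0,0,-3.5,0,0,0],[0,0,0,-3.5,0,0,0],[0,0,0,-3,0,0,0],[0.15,0,0,-2,0,0,0],[0.145,0,0,0,0,0,0]]'
python3 - <<'E'
from hk import *
plan([(.525,-.06,.318),(.515,.08,.318),at(-125,.318),at(-125,.274),at(0,.274),at(0,.233)],107.7)
E
```

```text
time_s: 19.55
tcp_pos: [0.6012, -0.3731, 0.3026]
eef_rot: [136.8, 89.6, -25.8]
contact_force: [0.5, 0.1, -1.1]
gripper_width: 0.0197
t 19.55 grasp [ 0.601  -0.3731  0.3214] x axis [ 0.006 -0.003 -1.   ] jaw -72.7 j6 123.4 w 0.0197 F [ 0.5  0.1 -1.1]
turn rx rad -0.006 deg -0.4
 -> [ 0.525 -0.06   0.318] shift cm [  0.34 -32.14  -2.27]
 -> [0.515 0.08  0.318] shift cm [  0.   -13.64  -3.3 ]
 -> [0.4844 0.2426 0.318 ] shift cm [  0.   -16.42  -2.03]
 -> [0.4844 0.2426 0.274 ] shift cm [4.4 0.  0. ]
 -> [0.6035 0.2806 0.274 ] shift cm [  0.    0.  -12.5]
 -> [0.6035 0.2806 0.233 ] shift cm [4.1 0.  0. ]
```

```bash
python3 -m creep '[[0,0,0,0,-2,-0.1,0],[0,0,0,0,-3.5,-0.25,0],[0,0,0,0,-3.8,-0.27,0],[0,0,0,0,-3.8,-0.27,0],[0,0,0,0,-3.8,-0.27,0],[0,0,0,0,-3.8,-0.27,0],[0,0,0,0,-3.8,-0.27,0],[0,0,0,0,-3.8,-0.27,0]]'
python3 -m creep '[[0,0,0,0,-3.8,-0.3,0],[0,0,0,0,-3.41,-0.83,0],[0,0,0,0,-3.41,-0.83,0],[0,0,0,0,-3.41,-0.83,0],[0,0,0,0,-3.41,-0.83,0],[0,0,0,0,-3.6,-0.45,0],[0,0,0,0,-3.6,-0.45,0],[0,0,0,0,-3.6,-0.45,0]]'
python3 -m creep '[[0,0,0,0,-3,-0.4,0],[0,0,0,0,-1.8,-0.2,0],[0,0,0,0,-0.8,-0.1,0],[0,0,0,1.5,0,0,0],[0,0,0,1.5,0,0,0],[0,0,0,1,0,0,0],[0,0,0,0,0,0,0]]'
python3 hk.py -125,.274 0,.274 0,.233
```

```text
time_s: 20.35
tcp_pos: [0.5323, -0.0954, 0.2982]
eef_rot: [174.3, 89.9, 11.9]
contact_force: [1.3, 1.3, -1.0]
gripper_width: 0.0198
time_s: 21.15
tcp_pos: [0.4941, 0.1887, 0.2982]
eef_rot: [-155.0, 89.9, 42.7]
contact_force: [0.3, -0.3, -1.4]
gripper_width: 0.0195
time_s: 21.85
tcp_pos: [0.484, 0.2418, 0.2559]
eef_rot: [23.0, 89.9, -139.3]
contact_force: [0.6, 0.9, -2.3]
gripper_width: 0.0199
t 21.85 grasp [0.484  0.2419 0.2747] x axis [-0.002 -0.002 -1.   ] jaw -72.4 j6 60.3 w 0.0199 F [ 0.6  0.9 -2.3]
turn rx rad -0.002 deg -0.1
 -> [0.4844 0.2426 0.274 ] shift cm [ 0.07 -0.06 -0.06]
 -> [0.6035 0.2806 0.274 ] shift cm [  0.    0.  -12.5]
 -> [0.6035 0.2806 0.233 ] shift cm [4.1 0.  0. ]
```

```bash
python3 - <<'E'
from h import *
im,d=r.capture("scene"); cv2.imwrite("pics/s4.png",cv2.resize(im[150:310,370:530],(600,600)))
P=cloud("scene",d).reshape(-1,3)
for nm,c,R,z0 in(("large hung",(.6149,.2842),.065,.119),("med held",(.484,.242),.044,.1637)):
    q=P[(np.hypot(P[:,0]-c[0],P[:,1]-c[1])<R+.012)&(np.hypot(P[:,0]-c[0],P[:,1]-c[1])>R-.012)&(abs(P[:,2]-z0)<.02)]
    ang=np.arctan2(q[:,1]-c[1],q[:,0]-c[0]); print(nm,len(q))
    for a in range(-180,180,45):
        m=(np.degrees(ang)>=a)&(np.degrees(ang)<a+45); 
        if m.sum()>3: print(a,m.sum(),"rim z",np.percentile(q[m,2],95).round(4), "r", np.hypot(*(q[m,:2]-c).T).max().round(4))
E
```

```text
large hung 512
-180 62 rim z 0.1202 r 0.0657
-135 39 rim z 0.1208 r 0.064
-90 90 rim z 0.1319 r 0.0643
-45 91 rim z 0.1191 r 0.0659
0 67 rim z 0.1219 r 0.0663
45 43 rim z 0.1211 r 0.0672
90 43 rim z 0.1336 r 0.0692
135 77 rim z 0.1204 r 0.0683
med held 414
-180 40 rim z 0.1671 r 0.0504
-135 32 rim z 0.1674 r 0.0478
-90 74 rim z 0.1773 r 0.0467
-45 70 rim z 0.1667 r 0.0451
0 39 rim z 0.1657 r 0.0422
45 24 rim z 0.1654 r 0.0411
90 65 rim z 0.1788 r 0.0464
135 70 rim z 0.1659 r 0.0493
```

View pics/s4.png

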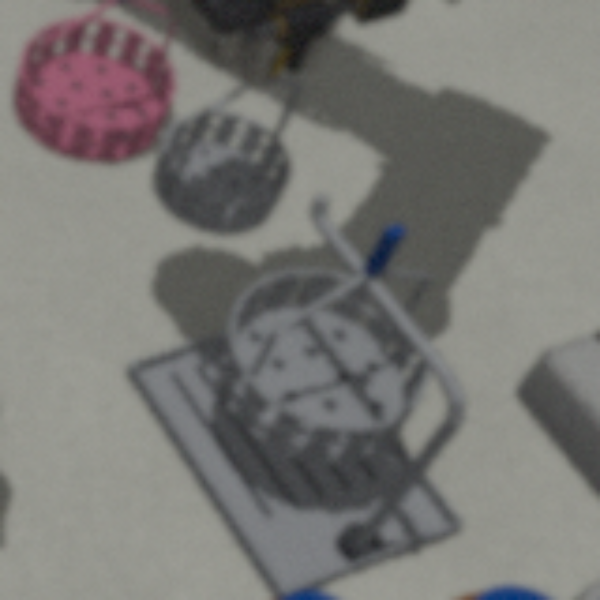

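Both are level. The medium's floor clears the large's rim by about 10 mm, and its cup sits about 3 mm tipward of the grasp. I'll go in, stopping at +2 mm.

```bash
python3 -m creep '[[0,0,0,0.05,-0.06,-1,0],[0,0,0,0,0,-2,0],[0,0,0,0,0,-2,0],[0,0,0,0,0,-2,0],[0,0,0,0,0,-2,0],[0,0,0,0,0,-1.7,0],[0,0,0,0,0,-1.3,0],[0,0,0,0,0,-0.7,0]]'
python3 -m creep '[[0,0,0,0,0,0,0],[0,0,0,0,0,0,0]]'
python3 hk.py 2,.233
python3 - <<'E'
from hk import *
ims=[]
for n in("scene","top"):
    im,d=r.capture(n); P=cloud(n,d).reshape(-1,3)
    for nm,cc,R,z0 in(("large",at(12,0)[:2],.065,.119),("med",at(0,0)[:2],.044,.1665)):
        q=P[(abs(np.hypot(P[:,0]-cc[0],P[:,1]-cc[1])-R)<.012)&(abs(P[:,2]-z0+.004)<.009)]
        if len(q)<20: print(n,nm,len(q)); continue
        from scipy.optimize import least_squares
        f=least_squares(lambda k:np.hypot(*(q[:,:2]-k).T)-R+.001,cc,loss="soft_l1",f_scale=.001).x-o
        print(n,nm,len(q),"along",(f@c*1000).round(1),"across",(f@[-c[1],c[0]]*1000).round(1),"rim z",np.percentile(q[:,2],90).round(4))
E
```

```text
time_s: 22.7
tcp_pos: [0.6071, 0.2823, 0.2566]
eef_rot: [158.8, 90.0, -3.6]
contact_force: [-0.4, -0.4, -0.8]
gripper_width: 0.0199
time_s: 22.9
tcp_pos: [0.6053, 0.2818, 0.2566]
eef_rot: [7.3, 90.0, -155.1]
contact_force: [-0.0, 0.2, -1.6]
gripper_width: 0.0193
t 22.9 grasp [0.6053 0.2818 0.2754] x axis [-0. -0. -1.] jaw -72.4 j6 66.0 w 0.0193 F [-0.   0.2 -1.6]
turn rx rad -0.001 deg -0.1
 -> [0.6054 0.2812 0.233 ] shift cm [4.24 0.06 0.01]
scene large 256 along 12.0 across 2.2 rim z 0.1197
scene med 234 along -0.8 across -0.6 rim z 0.1673
top large 131 along 12.2 across 0.7 rim z 0.1199
top med 80 along -0.8 across -1.9 rim z 0.1673
```

```bash
python3 -m creep '[[0,0,0,1,0,0,0],[0,0,0,1,0,0,0],[0,0,0,0.8,0,0,0],[0,0,0,0.6,0,0,0],[0,0,0,0.3,0,0,0],[0,0,0,0.2,0,0,0],[0,0,0,0.15,0,0,0],[0,0,0,0,0,0,0]]'
python3 hk.py
python3 -m creep '[[0,0,0,0.1,0,0,0],[0,0,0,0.1,0,0,0],[0,0,0,0,0,0,0]]'; python3 hk.py
```

```text
time_s: 23.8
tcp_pos: [0.6054, 0.282, 0.2161]
eef_rot: [-169.6, 90.0, 28.0]
contact_force: [-0.9, 0.0, -1.8]
gripper_width: 0.0198
t 23.8 grasp [0.6054 0.282  0.2349] x axis [ 0.  0. -1.] jaw -72.3 j6 66.0 w 0.0198 F [-0.9  0.  -1.8]
turn rx rad -0.001 deg -0.0
time_s: 24.1
tcp_pos: [0.6053, 0.282, 0.214]
eef_rot: [-43.7, 90.0, 154.0]
contact_force: [0.3, 0.9, -0.8]
gripper_width: 0.0194
t 24.1 grasp [0.6053 0.282  0.2328] x axis [-0.  0. -1.] jaw -72.3 j6 66.0 w 0.0194 F [ 0.3  0.9 -0.8]
turn rx rad -0.001 deg -0.0
```

```bash
python3 -m creep '[[0,0,0,0.1,0,0,0],[0,0,0,0.05,0,0,0],[0,0,0,0,0,0,0]]'; python3 hk.py
```

```text
time_s: 24.4
tcp_pos: [0.6055, 0.282, 0.2135]
eef_rot: [179.3, 89.9, 16.9]
contact_force: [-2.7, -0.8, 5.2]
gripper_width: 0.0197
t 24.4 grasp [0.6055 0.282  0.2323] x axis [ 0.001  0.    -1.   ] jaw -72.3 j6 66.0 w 0.0197 F [-2.7 -0.8  5.2]
turn rx rad -0.0 deg -0.0
```

```bash
python3 -m creep '[[0,0,0,0,0,0,20],[0,0,0,0,0,0,40],[0,0,0,0,0,0,65],[0,0,0,0,0,0,65],[0,0,0,0,0,0,65],[0,0,0,0,0,0,65],[0,0,0,-1,0,0,65],[0,0,0,-2,0,0,65]]'
python3 -m creep '[[0,0,0,-3,0,0,65],[0,0,0,-3,0,0,65],[0.15,0,0,-2,0,0,65],[0.15,0,0,0,0,0,65],[0,0,0,0,0,0,65]]'
python3 - <<'E'
from hk import *
from scipy.optimize import least_squares
im,d=r.capture("scene"); cv2.imwrite("pics/s5.png",cv2.resize(im[150:310,370:530],(600,600)))
P=cloud("scene",d).reshape(-1,3)
for nm,cc,R,z0 in(("large",at(12,0)[:2],.065,.119),("med",at(0,0)[:2],.044,.123)):
    q=P[(abs(np.hypot(P[:,0]-cc[0],P[:,1]-cc[1])-R)<.01)&(abs(P[:,2]-z0+.003)<.008)]
    f=least_squares(lambda k:np.hypot(*(q[:,:2]-k).T)-R+.001,cc,loss="soft_l1",f_scale=.001).x-o
    print(nm,len(q),"along",(f@c*1000).round(1),"across",(f@[-c[1],c[0]]*1000).round(1),"rim z",np.percentile(q[:,2],90).round(4))
plan([(.517,-.055,.33),(.517,-.055,.131)],90)
E
```

```text
time_s: 25.2
tcp_pos: [0.6046, 0.2815, 0.2417]
eef_rot: [17.9, 89.8, -144.4]
contact_force: [0.9, 0.6, 0.4]
gripper_width: 0.0568
time_s: 25.7
tcp_pos: [0.6055, 0.2821, 0.3241]
eef_rot: [-141.3, 89.9, 39.0]
contact_force: [-0.6, -0.2, -0.7]
gripper_width: 0.0568
large 307 along 12.6 across 1.9 rim z 0.1203
med 270 along -1.5 across 1.1 rim z 0.1239
t 25.75 grasp [0.6052 0.282  0.342 ] x axis [ 0.     0.001 -1.   ] jaw -89.3 j6 49.0 w 0.057 F [ 0.3 -0.2  0. ]
turn rx rad 0.011 deg 0.7
 -> [ 0.517 -0.055  0.33 ] shift cm [ 1.2  33.7   8.82]
 -> [ 0.517 -0.055  0.131] shift cm [19.9  0.   0. ]
```

View pics/s5.png

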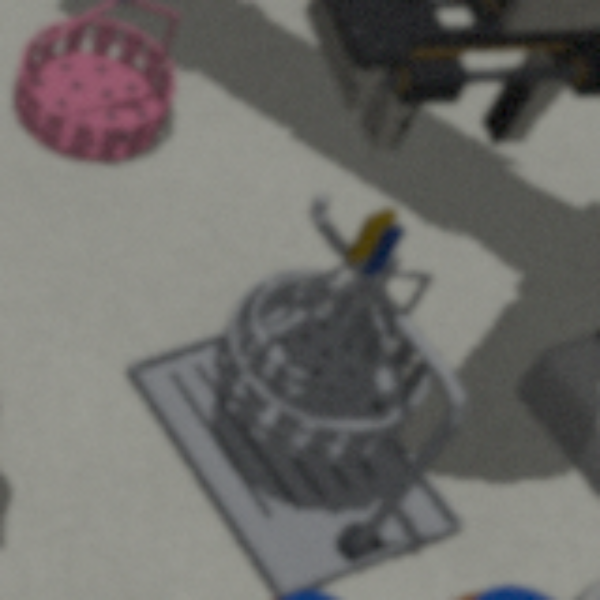

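Medium is nested and level, rims at 0.120 and 0.124 as expected. Now the small one.

```bash
python3 -m creep '[[0.011,0,0,0,3.37,0.88,65],[0,0,0,0,3.37,0.88,65],[0,0,0,0,3.37,0.88,65],[0,0,0,0,3.37,0.88,65],[0,0,0,0,3.37,0.88,65],[0,0,0,0,3.37,0.88,65],[0,0,0,0,3.37,0.88,65],[0,0,0,0,3.37,0.88,65]]'
python3 -m creep '[[0,0,0,0,3.37,0.88,65],[0,0,0,0,3.37,0.88,65],[0,0,0,0,0,0,65],[0,0,0,0,0,0,65]]'
python3 wl.py small .517 -.055 .130 .028 .0225; python3 -c "
from h import *
plan([(.517,-.055,.131)],90)"
```

```text
time_s: 26.55
tcp_pos: [0.5337, 0.0111, 0.3223]
eef_rot: [20.7, 90.0, -159.2]
contact_force: [-0.4, -0.1, 0.3]
gripper_width: 0.0572
time_s: 26.95
tcp_pos: [0.5163, -0.0556, 0.3225]
eef_rot: [7.4, 90.0, -172.7]
contact_force: [0.1, 1.0, -0.6]
gripper_width: 0.0572
tab 422 ((0.5169913172721863, -0.05393372103571892), (0.027872050181031227, 0.007820390164852142), 89.91934967041016) [ 0.5185 -0.0539  0.1385] zmax 0.15011524497327605
bail 513 [ 0.5184 -0.0539  0.1294] deg -90.1 [0.227 0.051]
rim 194 [ 0.5156 -0.0539]
t 27.0 grasp [ 0.5166 -0.0549  0.3412] x axis [-0.  0. -1.] jaw -90.0 j6 74.4 w 0.0569 F [ 1.1  0.5 -1. ]
turn rx rad -0.001 deg -0.0
 -> [ 0.517 -0.055  0.131] shift cm [ 2.102e+01  1.000e-02 -4.000e-02]
```

```bash
python3 -c "
from h import *
T=cam('wrist')[3];print(-T[:3,:3].T@T[:3,3])"
```

```text
[ 0.59530797 -0.05437491  0.48113933]
```

```bash
python3 -m creep '[[0,0,0,4,-0.1,-0.05,65],[0,0,0,4,0,0,65],[0,0,0,4,0,0,65],[0,0,0,4,0,0,65],[0,0,0,3,0,0,65],[0,0,0,1.8,0,0,65],[0,0,0,0,0,0,65],[0,0,0,0,0,0,0]]' 35
python3 -m creep '[[0,0,0,0,0,0,0],[0,0,0,0,0,0,0],[0,0,0,0,0,0,0],[0,0,0,0,0,0,0],[0,0,0,0,0,0,0],[0,0,0,0,0,0,0],[0,0,0,0,0,0,0]]'
python3 -c "
from h import *
plan([])"
```

```text
time_s: 27.8
tcp_pos: [0.5177, -0.0532, 0.1148]
eef_rot: [43.0, 90.0, -137.0]
contact_force: [-1.0, 0.5, 0.1]
gripper_width: 0.0529
time_s: 28.5
tcp_pos: [0.5179, -0.0538, 0.1153]
eef_rot: [-177.7, 89.9, 2.1]
contact_force: [-0.3, 0.9, 5.2]
gripper_width: 0.0272
t 28.5 grasp [ 0.5178 -0.0538  0.1341] x axis [ 0.001  0.    -1.   ] jaw -90.1 j6 74.1 w 0.0272 F [-0.3  0.9  5.2]
```

```bash
python3 -m creep '[[0,0,0,-0.5,0,0,0],[0,0,0,-1.5,0,0,0],[0,0,0,-3,0,0,0],[0,0,0,-3.5,0,0,0],[0,0,0,-3.5,0,0,0],[-0.1,0,0,-3,0,0,0],[-0.105,0,0,-2,0,0,0],[-0.104,0,0,0,0,0,0]]'
python3 -m creep '[[0,0,0,0,0,0,0]]'
python3 hk.py -105,.304 -105,.269 -12,.269 -12,.234
```

```text
time_s: 29.3
tcp_pos: [0.5183, -0.0539, 0.2879]
eef_rot: [169.7, 89.7, 7.5]
contact_force: [0.1, -0.4, -1.1]
gripper_width: 0.0276
time_s: 29.4
tcp_pos: [0.517, -0.0538, 0.285]
eef_rot: [-144.8, 90.0, 52.8]
contact_force: [-0.2, -0.7, -0.5]
gripper_width: 0.0276
t 29.4 grasp [ 0.517  -0.0538  0.3038] x axis [ 0.     0.001 -1.   ] jaw -72.4 j6 91.9 w 0.0276 F [-0.2 -0.7 -0.5]
turn rx rad -0.001 deg -0.1
 -> [0.5035 0.2487 0.304 ] shift cm [-2.000e-02 -2.922e+01 -7.910e+00]
 -> [0.5035 0.2487 0.269 ] shift cm [3.5 0.  0. ]
 -> [0.5921 0.277  0.269 ] shift cm [ 0.   0.  -9.3]
 -> [0.5921 0.277  0.234 ] shift cm [3.5 0.  0. ]
```

```bash
python3 -m creep '[[0,0,0,0,-1.6,-0.4,0],[0,0,0,0,-3.2,-0.87,0],[0,0,0,0,-3.6,-0.97,0],[0,0,0,0,-3.6,-0.97,0],[0,0,0,0,-3.6,-0.97,0],[0,0,0,0,-3.6,-0.97,0],[0,0,0,0,-3.6,-0.97,0],[0,0,0,0,-3.2,-0.87,0]]'
python3 -m creep '[[0,0,0,0,-2.2,-0.6,0],[0,0,0,0,-1,-0.3,0],[0,0,0,1.3,0,0,0],[0,0,0,1.4,0,0,0],[0,0,0,0.8,0,0,0],[0,0,0,0,0,0,0],[0,0,0,0,0,0,0]]'
cat > fit.py <<'E'
from hk import *
from scipy.optimize import least_squares
im,d=r.capture("scene"); cv2.imwrite(f"pics/f{sys.argv[1]}.png",cv2.resize(im[150:310,370:530],(600,600)))
P=cloud("scene",d).reshape(-1,3)
for nm,x,R,z0 in(("large",12,.065,.119),("med",0,.044,.1235),("small",float(sys.argv[2]),.023,float(sys.argv[3]))):
    cc=at(x,0)[:2]
    q=P[(abs(np.hypot(P[:,0]-cc[0],P[:,1]-cc[1])-R)<.01)&(abs(P[:,2]-z0+.003)<.008)]
    if len(q)<10: print(nm,len(q)); continue
    f=least_squares(lambda k:np.hypot(*(q[:,:2]-k).T)-R+.001,cc,loss="soft_l1",f_scale=.001).x-o
    print(nm,len(q),"along",(f@c*1000).round(1),"across",(f@[-c[1],c[0]]*1000).round(1),"rim z",np.percentile(q[:,2],90).round(4))
E
python3 fit.py 1 -105 .163; python3 hk.py -12,.269
```

```text
time_s: 30.2
tcp_pos: [0.5047, 0.2166, 0.2836]
eef_rot: [14.1, 89.9, -148.5]
contact_force: [0.2, 0.9, -0.9]
gripper_width: 0.0279
time_s: 30.9
tcp_pos: [0.5046, 0.2477, 0.2496]
eef_rot: [73.5, 90.0, -89.0]
contact_force: [0.9, 0.3, -0.7]
gripper_width: 0.0274
large 298 along 12.3 across 2.0 rim z 0.1207
med 273 along -1.2 across 1.1 rim z 0.1244
small 130 along -105.3 across -2.3 rim z 0.1641
t 30.95 grasp [0.5048 0.248  0.2689] x axis [ 0.001  0.    -1.   ] jaw -72.5 j6 61.4 w 0.0277 F [-0.1 -0.1 -1.2]
turn rx rad -0.004 deg -0.2
 -> [0.5921 0.277  0.269 ] shift cm [-0.01 -0.11 -9.2 ]
```

```bash
python3 -m creep '[[0,0,0,0,-0.2,-0.8,0],[0,0,0,0,0,-1.6,0],[0,0,0,0,0,-1.8,0],[0,0,0,0,0,-1.8,0],[0,0,0,0,0,-1.5,0],[0,0,0,0,0,-1.1,0],[0,0,0,0,0,-0.6,0],[0,0,0,0,0,0,0]]'
python3 -m creep '[[0,0,0,0,0,0,0]]'
python3 hk.py -12,.234; python3 fit.py 2 -12 .163
```

```text
time_s: 31.75
tcp_pos: [0.5921, 0.2781, 0.2492]
eef_rot: [23.2, 90.0, -139.3]
contact_force: [-0.2, -0.1, -0.9]
gripper_width: 0.0273
time_s: 31.85
tcp_pos: [0.5913, 0.2779, 0.2496]
eef_rot: [-7.4, 90.0, -169.8]
contact_force: [0.1, -0.0, -1.3]
gripper_width: 0.0276
t 31.85 grasp [0.5913 0.2779 0.2684] x axis [-0. -0. -1.] jaw -72.5 j6 65.3 w 0.0276 F [ 0.1 -0.  -1.3]
turn rx rad -0.003 deg -0.2
 -> [0.5921 0.277  0.234 ] shift cm [ 3.44  0.11 -0.04]
large 259 along 12.2 across 2.0 rim z 0.1203
med 216 along -1.3 across 1.3 rim z 0.1245
small 105 along -13.7 across -0.4 rim z 0.1639
```

View pics/f2.png

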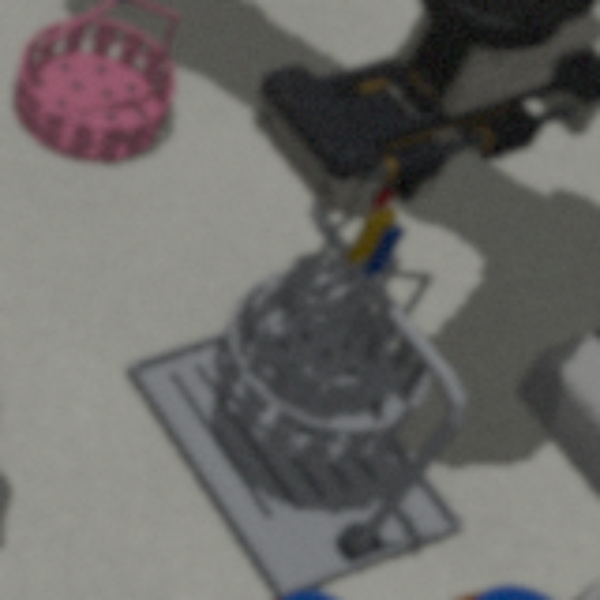

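The small basket is in position over the medium, offset 12.4 mm. Lowering.

```bash
python3 -m creep '[[0,0,0,0.9,0,0,0],[0,0,0,0.9,0,0,0],[0,0,0,0.7,0,0,0],[0,0,0,0.4,0,0,0],[0,0,0,0.2,0,0,0],[0,0,0,0.15,0,0,0],[0,0,0,0.1,0,0,0],[0,0,0,0,0,0,0]]'
python3 hk.py
python3 -m creep '[[0,0,0,0.1,0,0,0],[0,0,0,0.05,0,0,0],[0,0,0,0,0,0,0]]'; python3 hk.py
```

```text
time_s: 32.7
tcp_pos: [0.5916, 0.278, 0.2161]
eef_rot: [-154.8, 90.0, 42.8]
contact_force: [-0.7, -0.1, -1.3]
gripper_width: 0.0277
t 32.7 grasp [0.5916 0.278  0.2349] x axis [ 0.  0. -1.] jaw -72.5 j6 65.3 w 0.0277 F [-0.7 -0.1 -1.3]
turn rx rad -0.003 deg -0.2
time_s: 33.0
tcp_pos: [0.5917, 0.2781, 0.2149]
eef_rot: [-170.5, 90.0, 27.1]
contact_force: [0.4, 0.2, 0.8]
gripper_width: 0.0277
t 33.0 grasp [0.5917 0.2781 0.2337] x axis [ 0.001  0.    -1.   ] jaw -72.5 j6 65.3 w 0.0277 F [0.4 0.2 0.8]
turn rx rad -0.003 deg -0.2
```

Contact has begun. A touch more, then release and withdraw.

```bash
python3 -m creep '[[0,0,0,0.1,0,0,0],[0,0,0,0,0,0,0]]'; python3 hk.py
python3 -m creep '[[0,0,0,0,0,0,35],[0,0,0,0,0,0,50],[0,0,0,0,0,0,70],[0,0,0,0,0,0,70],[0,0,0,0,0,0,70],[0,0,0,0,0,0,70],[0,0,0,-1,0,0,70],[0,0,0,-2,0,0,70]]'
python3 -m creep '[[0,0,0,-3,0,0,70],[0,0,0,-3,0,0,70],[0,0,0,-3,0,0,70],[0,0,0,-1,0,0,70],[0,0,0,0,0,0,70],[0,0,0,0,0,0,70],[0,0,0,0,0,0,70],[0,0,0,0,0,0,70]]'
python3 hk.py; python3 fit.py 3 -13 .128
python3 - <<'E'
from h import *
im,d=r.capture("top"); a=im[110:330,110:460]; cv2.imwrite("pics/topend.png",cv2.resize(a,(800,503)))
for q in("tub","wash_bottle","cylinder","beaker","vial","dish"):
    for o in r.look_for(q,"top")[:1]: print(q,round(o["score"],2),np.round(o["rect"]).astype(int).tolist())
D=abs(d-np.load("top0.npy"));print("changed px outside baskets/stand:",[(int(u),int(v)) for v,u in np.argwhere(cv2.erode((D>.03).astype(np.uint8),np.ones((3,3))))[::60]])
E
```

```text
time_s: 33.2
tcp_pos: [0.5919, 0.278, 0.2146]
eef_rot: [179.5, 89.9, 17.1]
contact_force: [-1.9, -0.1, 4.9]
gripper_width: 0.0276
t 33.2 grasp [0.5918 0.278  0.2334] x axis [ 0.001  0.    -1.   ] jaw -72.4 j6 65.3 w 0.0276 F [-1.9 -0.1  4.9]
turn rx rad -0.002 deg -0.1
time_s: 34.0
tcp_pos: [0.5909, 0.2775, 0.2428]
eef_rot: [18.4, 89.8, -144.1]
contact_force: [-0.3, 0.9, 0.3]
gripper_width: 0.0612
time_s: 34.8
tcp_pos: [0.5912, 0.2778, 0.3422]
eef_rot: [19.7, 89.9, -142.8]
contact_force: [-0.7, -1.0, -0.3]
gripper_width: 0.0614
t 34.8 grasp [0.5912 0.2778 0.361 ] x axis [-0.002 -0.001 -1.   ] jaw -72.5 j6 65.3 w 0.0614 F [-0.7 -1.  -0.3]
turn rx rad -0.003 deg -0.2
large 287 along 12.4 across 2.0 rim z 0.1207
med 274 along -1.1 across 1.3 rim z 0.1244
small 146 along -13.8 across -1.4 rim z 0.129
tub 0.67 [273, 163, 291, 181]
wash_bottle 0.63 [222, 155, 247, 187]
cylinder 0.82 [264, 247, 283, 271]
beaker 0.56 [304, 188, 316, 205]
vial 0.47 [282, 207, 290, 215]
dish 0.64 [283, 208, 292, 215]
changed px outside baskets/stand: [(9, 98), (12, 101), (18, 103), (16, 105), (6, 107), (29, 10
[... 3876 characters left out ...]
5, 399), (145, 399), (27, 400), (87, 400), (147, 400), (27, 401), (87, 401), (147, 401), (28, 402), (88, 402), (148, 402), (30, 403), (90, 403), (150, 403), (32, 404), (92, 404), (152, 404), (34, 405), (94, 405), (154, 405), (37, 406), (97, 406), (157, 406), (40, 407), (100, 407), (160, 407), (44, 408), (104, 408), (164, 408), (50, 409), (110, 409), (170, 409), (56, 410), (116, 410), (176, 410), (62, 411), (122, 411), (182, 411), (68, 412), (128, 412), (188, 412), (74, 413), (134, 413), (194, 413), (79, 414), (139, 414), (199, 414), (85, 415), (145, 415), (244, 415), (91, 416), (151, 416), (36, 417), (96, 417), (156, 417), (40, 418), (100, 418), (160, 418), (43, 419), (103, 419), (163, 419)]
```

View pics/f3.png

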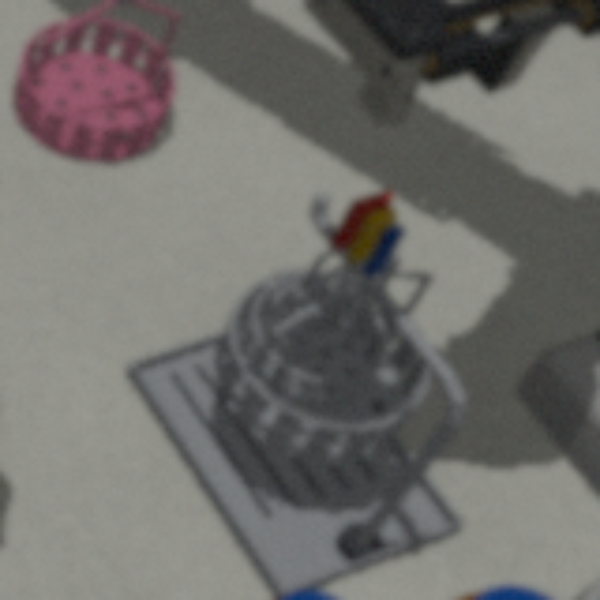

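View pics/topend.png

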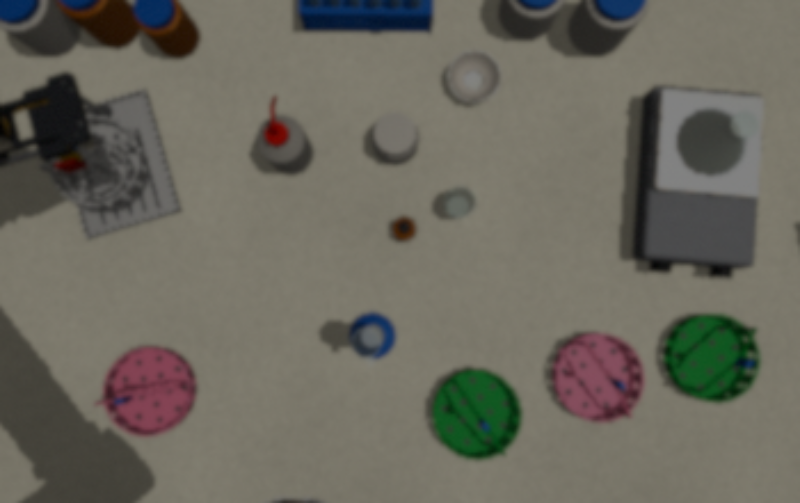

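All three hang nested and level with their tabs in a row. Everything else is where it started, and the gripper is clear above. Handing in.

```bash
python3 -c "
from h import *
print(r.close_job())"
```

```text
the job is handed in; nothing more can be done
None
```

The three baskets are hanging nested on the hook, in the order asked: large, then medium, then small. Each was lowered on until the wrist force showed it resting on the arm, then let go before the next. The job was handed in at about 35 s of the 72 s.

**Last checks:**
- **Baskets:** they sit 13.5 and 12.7 mm apart along the arm. Their rims are at 121, 124 and 129 mm, against 119, 123 and 128 mm expected. The last pictures show them upright.
- **Gripper:** it was about 9 cm above the tabs and touching nothing.
- **Glassware, bottles and tub:** in the final top picture they stand where they began. The tub, wash bottle, cylinder, beaker and vial were also detected within a few pixels of their start.

**What failed or disagreed:**
- **Empty first grasp:** on the large basket I lifted before the fingers had closed. A re-check showed the basket still upright, moved no more than about 2 mm, and the second grasp held.
- **Dish:** the final detector call put it at the vial's place, so I relied on the picture for the dish.
- **Depth comparison:** comparing start and end depth images was no use, because the arm had moved in the picture.
- **Sideways offset:** the fitted cup centres differ by up to 3.4 mm across the arm, which still leaves them clear of each other.

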